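# Gauge the clamp gap of a bench folder

## Task

The bench folder's clamp beam is closed and we need to know what gap it leaves: pick up the taper feeler gauge by its orange handle and, at the yellow chalk stroke, slide its steel leaf straight in from the front under the beam, flat on the bed, until it drags snugly between bed and beam, without forcing it. Finish still gripping the handle, holding the gauge still, level and snug at that depth so that it can be read; do not disturb the other tools.

Things in the scene. Friction and masses are not known exactly. Their poses are not given: they have to be found in the camera images.
- gauge: Taper feeler gauge, 165 mm long, 0.11 kg, lying flat on the bench, leaf pointing roughly away from the robot. Orange block handle 60 long (x -30 to +30) by 20 wide (y) by 26 high, then a bright steel leaf 14 wide (x +30 to +135), undersides flush. Origin under the middle of the handle, on the underside; x along the leaf to its tip, z up. Balance point near x = +30.
- gauge_tip (a point): Tip of the leaf, middle of its lower edge, 135 mm from the gauge's origin along its x. The leaf's top slopes evenly from 9 mm thick at the handle to 2 mm at the tip (1 mm in 15); its underside is flat.
- gauge_heel (a point): Where the leaf leaves the handle, at the underside: 30 mm from the gauge's origin along its x.
- folder: Red bench folder for sheet metal, bolted down, 430 mm wide (y), flat bed 110 mm above the bench. Origin on the bench under the middle of the bend line (the front edge of the beam's noses); x points into the machine (the leaf goes in along +x), y along the bend line, z up. Red end frames at y = +-192, clamp levers outside them up to 235 high, at x 75 to 165.
- folder_bed (a point): Middle of the bend line on the bed's top face: folder x 0, y 0, z 110 mm. The bed runs from here 160 mm in; the dark folding apron, x -30 to 0, is flush with it (y +-178), so the leaf can lie on it and slide in. In front of the apron a pull bar reaches x = -72, below z = 80.
- beam: Closed clamp beam over the bed, fixed and rigid. Origin: middle of the lower front edge of its five dark noses; axes as the folder's. Flat sole from x 0 to 30, parallel to the bed; noses slope up and back to x 37 at 67 above it; the red beam behind is 88 high. Gap from bed to sole 4.5 to 7 mm, different each time: the leaf meets the nose's edge 37 to 75 mm in.
- mark: Yellow chalk stroke, 8 mm wide, up the sloping nose and back over the top of the beam, up to 70 mm either side of its middle. Origin on the nose's lower front edge under the stroke; axes as the folder's. Once the leaf meets the nose the push needed rises by some 3 to 8 N per further mm; snug is a push of 5 to 15 N, over 30 N is forcing it.
- hammer: Bystander: hammer, 250 mm, lying on the bench on the other side from the gauge (either may be on the left).
- dolly: Bystander: dark steel domed dolly, 68 mm across, 52 high, standing on the bench in front of the folder. Origin under its middle.
- screwdriver: Bystander: screwdriver, 200 mm, lying on the bench beyond the tool on the left.
Not all that is in view belongs to the job. Several things look just like the gauge: the one meant starts farthest to the robot's left.

How it is judged:
By the outcome, as a careful person would: the job done as asked, in the order asked, and still so for the second after the job is handed in, while the arm keeps its last pose, push and grip.
It also fails if it takes over 51 s, if anything falls off the work surface, if the arm or the gripper's body presses on something with over 40 N, if the wrist force passes 120 N, or if a joint passes its speed limit or range.

## Robot

A 6-joint arm with a two-finger parallel gripper is mounted at the origin on the work surface. World frame = base frame: x ahead of the robot, y to its left, z up, the work surface at z = 0. Lengths are in mm, angles in rad, forces in N, time in s.
With the tool pointing down it reaches from about 275 to 750 mm from the base axis. Payload 10.2 kg.
Tool frame: the origin (TCP) lies on the centre line of the jaws, within the pads' length; the fingertips stand 17 mm ahead of it and the grasp point (between the pads) lies 2 mm behind it; z points along the fingers, y is the line along which they close (so a half turn about z gives the same grasp; the last joint's range is limited). The gripper opens to 85 mm and grips with 20 to 120 N. Pads are 22 mm wide; open, the fingers measure 114 mm over their backs; the gripper's body (76 mm by 85 mm) begins 54 mm behind the grasp point. The pads swing forward as they close: fully open they stand 13 mm farther back than shut.
Start: joints at [0.956, 0.313, 1.498, -0, 1.331, -0.223], TCP at [200.486, 485.218, 248.294] pointing down, gripper open.
Joint ranges: [-2.94, 2.94], [-0.97, 2.17], [0.19, 2.56], [-1.23, 4.37], [0.02, 3.11], [-2.88, 2.88]. Speed limits (rad/s): [2.39, 2.39, 3.01, 3.14, 3.14, 3.14].

## Interface

Orientations are given as a unit quaternion [w, x, y, z].
In Python, from rig import ctrl gives the robot as it stands. The module is installed in compiled form; this text tells all that it offers.
- The arm moves only by the shell command python3 -m jog 'ROWS' [FORCE]. ROWS is JSON, a list of rows, each an object with "delta_pos": the shift along the world's x, y, z in mm, a list of three; "angular": the turn, a rotation vector about the world's x, y, z in rad, a list of three; "fingers": the opening, from 0 (shut) to 1 (fully open). In form: [{"delta_pos": [tx, ty, tz], "angular": [rx, ry, rz], "fingers": fingers}, ...]. A call has 1 to 10 rows; each row is the pose to reach, as a shift and turn from the pose commanded when the call began; what a row does not reach only later rows make up. A row lasts 1/8 s, in which the tool goes at most 62.5 mm and 10.7 degrees, less where a joint would pass 70% of its speed; a pose out of reach is approached as far as the arm can. A call with a gripper value outside its range is refused whole. The fingers move at their own pace and stop on an object; FORCE is the grip in N (left out, the last holds). Time passes only in rows, so rows that repeat a pose let the fingers close. It gives the time, the measured TCP pose, the force, the opening and the grip force at its end, in the units of the state.
- ctrl.sense(): the state, without advancing time (a new reading comes with each control period).
- ctrl.capture(name): name is "scene" or "side" or "wrist"; returns a dict with "pixels" (480x640x3 uint8, blue, green, red), "fx", "fy", "cx", "cy" (pixels), "R" (3x3) and "t" (3): a world point X has camera coordinates R X + t. Camera axes: x right, y down, z forward; pixel columns grow to the right and rows downward; lengths in mm; the calibration is good to about 2 mm. The wrist camera is an equidistant fisheye: a pixel r from the principal point sees the ray r / f radians off the axis. A picture is of the moment at which its call begins. There is no depth.
- ctrl.finish_job(): hands the job in; it is judged then, once.
The state is a dict: "time_s": time; "joints": joint angles; "dq": joint speeds; "tau": joint torques, N m; "eef_pos": TCP position; "ee_rot": TCP orientation; "force": force on the tool from outside, world axes, zero at the start; "wrist_torque": the same for the moment, N m; "grip_width": opening from 0.0 (shut) to 1.0 (fully open); "grip_force": force on a finger pad.
Only numpy, scipy, OpenCV 4.12 (cv2) and the standard library are available. Lean on these libraries where they do the work, as an engineer would, in place of code of your own. Each camera call takes 0.05 s, during which the arm holds its last target. There are 200 camera calls.

## Working session

There is one attempt and no reset: what is moved stays moved. The work goes in short steps, Python scripts to look and compute and a shell command to move; the robot and the scene stay as the last step left them, time stands still between calls to the robot, and variables do not carry over. Pictures are saved under pics/ and viewed, at most 10 in all, crops included, and the job is handed in when it is done.

```bash
mkdir -p pics; cat > h.py <<'E'
import numpy as np, cv2, pickle
from rig import ctrl
def cap(n,name=None):
    c=ctrl.capture(n); c={k:np.array(v) for k,v in c.items()}
    if name: cv2.imwrite('pics/%s.png'%name,c['pixels']); pickle.dump(c,open('pics/%s.pkl'%name,'wb'))
    return c
def load(name): return pickle.load(open('pics/%s.pkl'%name,'rb'))
def ray(c,u,v,fish=False):
    x=(u-c['cx'])/c['fx'];y=(v-c['cy'])/c['fy']
    if fish:
        r=np.hypot(x,y); s=np.sin(r)/r if r>1e-9 else 1; d=np.array([x*s,y*s,np.cos(r)])
    else: d=np.array([x,y,1.])
    R=c['R'].reshape(3,3); return -R.T@c['t'].ravel(), R.T@d
def plane(c,u,v,z,fish=False):
    o,d=ray(c,u,v,fish); return o+d*(z-o[2])/d[2]
def proj(c,X,fish=False):
    p=c['R']@np.array(X,float)+c['t'].ravel()
    if fish:
        r=np.arctan2(np.hypot(p[0],p[1]),p[2]); k=r/np.hypot(p[0],p[1]); return np.array([c['fx']*p[0]*k+c['cx'],c['fy']*p[1]*k+c['cy']])
    return np.array([c['fx']*p[0]/p[2]+c['cx'],c['fy']*p[1]/p[2]+c['cy']])
E
python3 - <<'E'
from h import *
for n in ('scene','side','wrist'):
    c=cap(n,n+'0'); print(n,c['fx'],c['cx'],c['cy'],(-c['R'].T@c['t'].ravel()).round(), c['R'].round(2).tolist())
print(ctrl.sense())
E
```

```text
scene 438.2179452002397 325.76391555363364 239.167802506704 [1360.  422.  782.] [[-0.39, 0.92, -0.02], [0.55, 0.21, -0.81], [-0.74, -0.33, -0.59]]
side 481.2067816330911 319.4272610417185 246.00898163582514 [ 484. -596.  849.] [[1.0, -0.02, 0.01], [-0.01, -0.74, -0.67], [0.02, 0.67, -0.74]]
wrist 371.64829954431775 316.91201400382096 239.6906341036895 [130. 513. 374.] [[0.38, 0.92, -0.0], [0.88, -0.36, 0.3], [0.27, -0.11, -0.96]]
{'time_s': 0.15, 'joints': array([ 9.55587349e-01,  3.13320617e-01,  1.49823774e+00, -3.94823566e-05,
        1.33099357e+00, -2.23379410e-01]), 'dq': array([-0.00095898, -0.00296159, -0.00232924,  0.00068367, -0.00046054,
       -0.0022469 ]), 'tau': array([ 1.75667086e-03, -4.12372577e+01, -2.59795690e+01, -1.60282016e-04,
        3.25200446e-03,  1.75751433e-05]), 'eef_pos': array([200.39640665, 485.06497381, 247.87631591]), 'ee_rot': array([-1.77753970e-04,  1.94659269e-01,  9.80870806e-01, -4.45893508e-04]), 'force': array([-0.16735003, -0.02783105, -0.45984719]), 'wrist_torque': array([-0.01982889, -0.00131289, -0.01454856]), 'grip_force': 0.0, 'grip_width': 0.9957798125793378}
```

View pics/scene0.png

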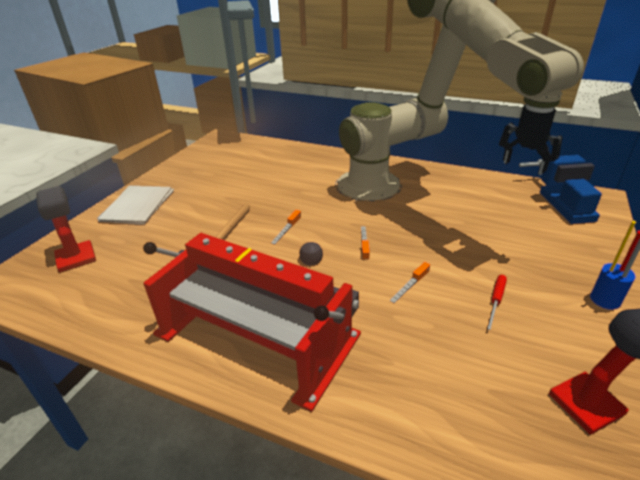

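View pics/side0.png

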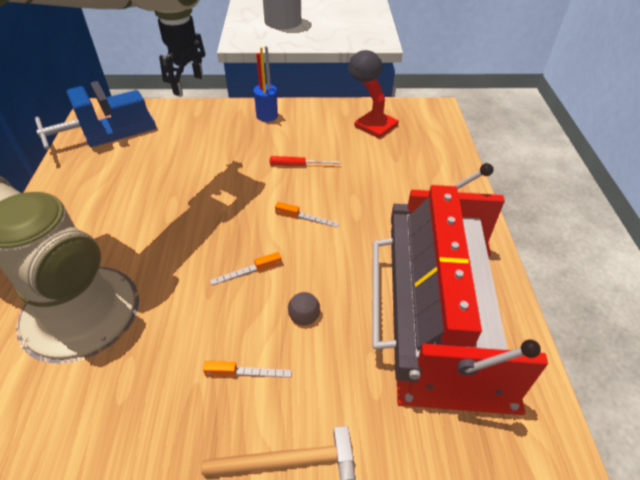

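View pics/wrist0.png

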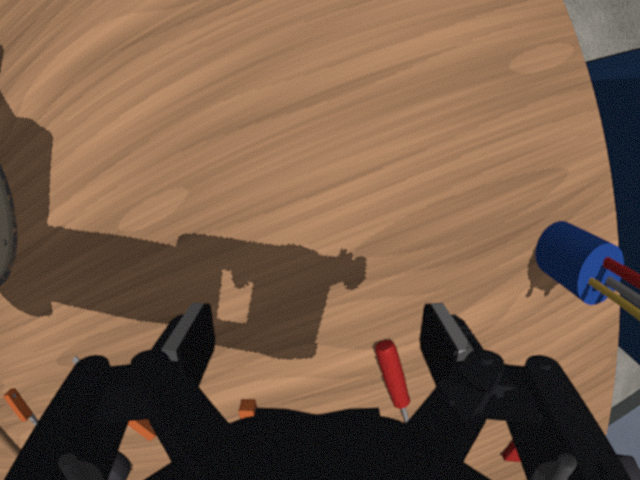

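The side view shows the leftmost gauge (handle about (288,210), tip about (337,225)), with the screwdriver beyond it. The stroke runs over the beam at (455,261) and down the nose to about (416,285). The dolly is at (304,309).

```bash
python3 - <<'E'
from h import *
c=load('side0'); im=c['pixels']; hsv=cv2.cvtColor(im,cv2.COLOR_BGR2HSV)
m=cv2.inRange(hsv,(8,180,150),(16,255,255))
n,l,s,ce=cv2.connectedComponentsWithStats(m)
for i in range(1,n):
    if s[i,4]>60: print('or',s[i].tolist(),plane(c,*ce[i],18).round(1))
print('tip',plane(c,337.5,225,1).round(1), 'dolly',plane(c,304,309,30).round())
y=cv2.inRange(hsv,(22,150,150),(34,255,255)); n,l,s,ce=cv2.connectedComponentsWithStats(y)
for i in range(1,n):
    if s[i,4]>20 and ce[i][0]>380:
        p=np.argwhere(l==i)[:,::-1]; print('yel',s[i].tolist(),ce[i], p[p[:,0].argmin()],p[p[:,0].argmax()])
# enlarge crop
cv2.imwrite('pics/crop1.png',cv2.resize(im[170:420,370:560],None,fx=3.1,fy=2.4*1.0,interpolation=cv2.INTER_CUBIC)[:600])
E
```

```text
or [275, 202, 24, 16, 270] [433.4 286.8  18. ]
or [254, 252, 28, 20, 236] [394.6 113.6  18. ]
or [203, 361, 33, 16, 206] [ 319.3 -156.5   18. ]
tip [559.5 246.7   1. ] dolly [476. -24.  30.]
yel [440, 258, 28, 5, 99] [453.76767677 259.85858586] [440 258] [467 260]
yel [415, 268, 22, 18, 76] [425.76315789 276.31578947] [415 284] [436 268]
```

View pics/crop1.png

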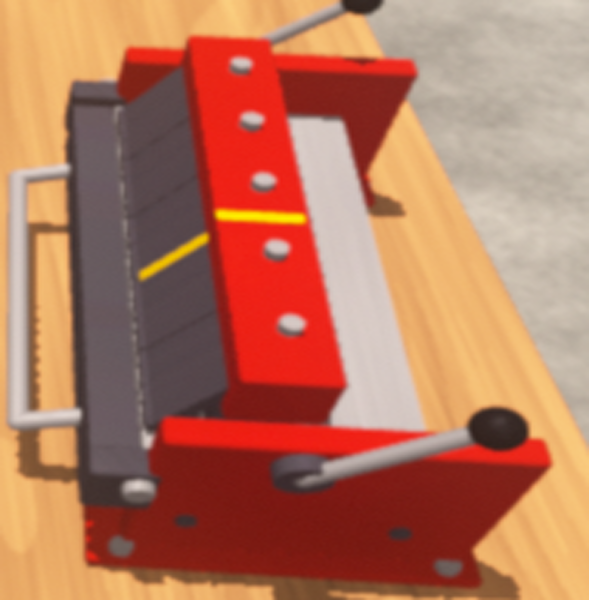

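The crop shows the nose's bottom edge running from about (120,105) to (147,440) in crop pixels, with the stroke's foot at (140,277).

```bash
python3 - <<'E'
from h import *
c=load('side0')
P=lambda u,v,z: plane(c,370+u/3.1,170+v/2.4,z)
for nm,a,b,z in (('nose',(120,105),(147,440),113),('apron',(72,105),(82,470),110),('topL',(188,40),(238,380),204),('topR',(268,40),(345,385),204)):
    A,B=P(*a,z),P(*b,z); d=A-B; print(nm,A.round(1),B.round(1),'len',np.linalg.norm(d).round(),'yaw',np.degrees(np.arctan2(-d[0],d[1])).round(2))
print('mark',P(139,277,116).round(1), 'top front/back',P(216,215,204).round(1),P(305,219,204).round(1))
E
```

```text
nose [708.8 168.3 113. ] [ 671.9 -178.   113. ] len 348.0 yaw -6.09
apron [675.3 171.9 110. ] [ 633.1 -199.4  110. ] len 374.0 yaw -6.48
topL [738.2 153.2 204. ] [ 702.2 -186.3  204. ] len 341.0 yaw -6.05
topR [791.4 152.5 204. ] [ 755.8 -191.1  204. ] len 345.0 yaw -5.91
mark [689.9 -33.1 116. ] top front/back [718.6 -43.8 204. ] [768.8 -48.5 204. ]
```

```bash
python3 -m jog '[{"delta_pos":[230,-195,-98],"angular":[0,0,0.085],"fingers":1},{"delta_pos":[230,-195,-98],"angular":[0,0,0.085],"fingers":1},{"delta_pos":[230,-195,-98],"angular":[0,0,0.085],"fingers":1},{"delta_pos":[230,-195,-98],"angular":[0,0,0.085],"fingers":1},{"delta_pos":[230,-195,-98],"angular":[0,0,0.085],"fingers":1},{"delta_pos":[230,-195,-98],"angular":[0,0,0.085],"fingers":1},{"delta_pos":[230,-195,-98],"angular":[0,0,0.085],"fingers":1},{"delta_pos":[230,-195,-98],"angular":[0,0,0.085],"fingers":1}]' 80
python3 - <<'E'
from h import *
cap('wrist','wrist1'); cap('side','side1'); s=ctrl.sense(); print(s['time_s'],s['eef_pos'],s['ee_rot'],s['force'])
E
```

```text
time_s: 1.15
eef_pos: [429.8, 291.2, 150.7]
ee_rot: [0.0, 0.152, 0.988, 0.0]
force: [0.0, -0.2, 0.6]
grip_width: 1.001
grip_force: 0.0
1.25 [429.82477986 291.09463989 150.73890828] [2.68206062e-04 1.51927943e-01 9.88391520e-01 1.77921555e-04] [ 0.40349076 -0.30543065  0.36578002]
```

View pics/wrist1.png

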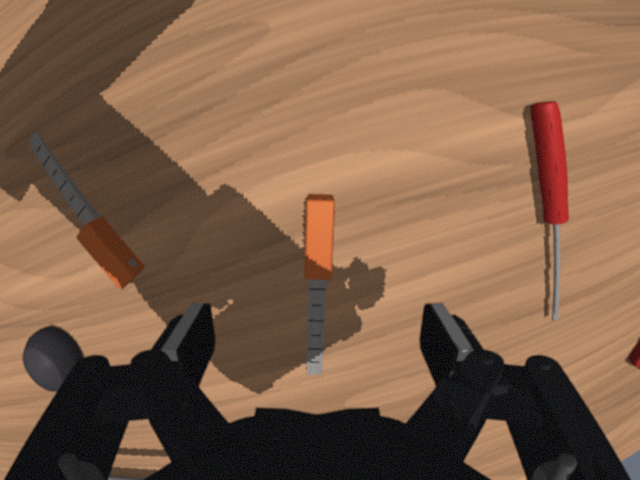

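The wrist view shows the gauge between the open fingers: handle at columns 306–334, rows 196–279, and tip at (315,374).

```bash
python3 - <<'E'
from h import *
c=load('wrist1')
hsv=cv2.cvtColor(c['pixels'],cv2.COLOR_BGR2HSV)
m=cv2.inRange(hsv,(5,150,80),(18,255,255)); n,l,s,ce=cv2.connectedComponentsWithStats(m)
for i in range(1,n):
    if s[i,4]>600: print(s[i].tolist(),ce[i])
b=plane(c,320,200,26,1); f=plane(c,318.5,279,26,1); t=plane(c,315,373.5,1,1); hl=plane(c,317.5,281,9,1)
print(b,f,t,np.linalg.norm(f-b),hl)
d=t-(f+b)/2; print(np.linalg.norm(d[:2]),np.degrees(np.arctan2(d[1],d[0])),np.degrees(np.arctan2((f-b)[1],(f-b)[0])))
E
```

```text
[304, 194, 31, 86, 2338] [318.74080411 236.24764756]
[77, 216, 67, 73, 2281] [109.46514687 251.44629548]
[405.21830952 300.49699753  26.        ] [460.94787729 281.96362331  26.        ] [561.70501093 247.22821488   1.        ] 58.7304919387765 [469.37506609 278.59430524   9.        ]
135.94036221968676 -18.886031779382076 -18.39501465483704
```

```bash
python3 -m jog '[{"delta_pos":[8,-1.5,-60],"angular":[0,0,-0.02],"fingers":0.6},{"delta_pos":[8,-1.5,-110],"angular":[0,0,-0.02],"fingers":0.6},{"delta_pos":[8,-1.5,-130],"angular":[0,0,-0.02],"fingers":0.6},{"delta_pos":[8,-1.5,-130],"angular":[0,0,-0.02],"fingers":0.6},{"delta_pos":[8,-1.5,-130],"angular":[0,0,-0.02],"fingers":0},{"delta_pos":[8,-1.5,-130],"angular":[0,0,-0.02],"fingers":0},{"delta_pos":[8,-1.5,-130],"angular":[0,0,-0.02],"fingers":0},{"delta_pos":[8,-1.5,-130],"angular":[0,0,-0.02],"fingers":0},{"delta_pos":[8,-1.5,-130],"angular":[0,0,-0.02],"fingers":0},{"delta_pos":[8,-1.5,-130],"angular":[0,0,-0.02],"fingers":0}]' 80
```

```text
time_s: 2.5
eef_pos: [439.1, 289.2, 21.9]
ee_rot: [0.001, 0.163, 0.987, 0.001]
force: [-2.4, 0.1, 5.5]
grip_width: 0.214
grip_force: 79.0
```

```bash
python3 -m jog '[{"delta_pos":[0,0,60],"angular":[0,0,0],"fingers":0},{"delta_pos":[0,0,120],"angular":[0,0,0],"fingers":0},{"delta_pos":[10,-40,138],"angular":[0,0,0.06],"fingers":0},{"delta_pos":[25,-100,138],"angular":[0,0,0.12],"fingers":0},{"delta_pos":[40,-160,138],"angular":[0,0,0.18],"fingers":0},{"delta_pos":[55,-220,138],"angular":[0,0,0.22],"fingers":0},{"delta_pos":[70,-275,138],"angular":[0,0,0.22],"fingers":0},{"delta_pos":[82,-304,138],"angular":[0,0,0.22],"fingers":0},{"delta_pos":[82,-304,138],"angular":[0,0,0.22],"fingers":0},{"delta_pos":[82,-304,138],"angular":[0,0,0.22],"fingers":0}]' 100
python3 - <<'E'
from h import *
cap('wrist','wrist2'); cap('side','side2'); cap('scene','scene2');s=ctrl.sense(); print(s['time_s'],s['eef_pos'],s['ee_rot'],s['force'])
E
```

```text
time_s: 3.75
eef_pos: [520.2, -14.6, 158.6]
ee_rot: [0.0, 0.053, 0.999, 0.0]
force: [0.6, -0.1, -1.5]
grip_width: 0.21
grip_force: 98.3
3.9 [520.24598607 -14.31846026 158.52422626] [7.00957764e-05 5.27146071e-02 9.98609616e-01 2.91406500e-05] [ 0.21125805 -0.18883367 -1.92108315]
```

View pics/wrist2.png

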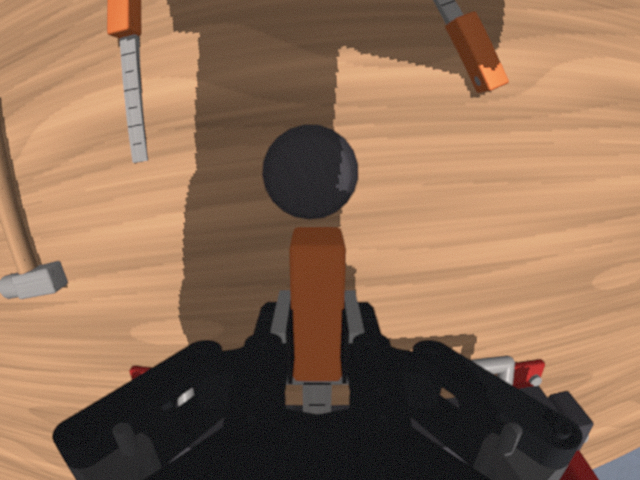

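View pics/side2.png

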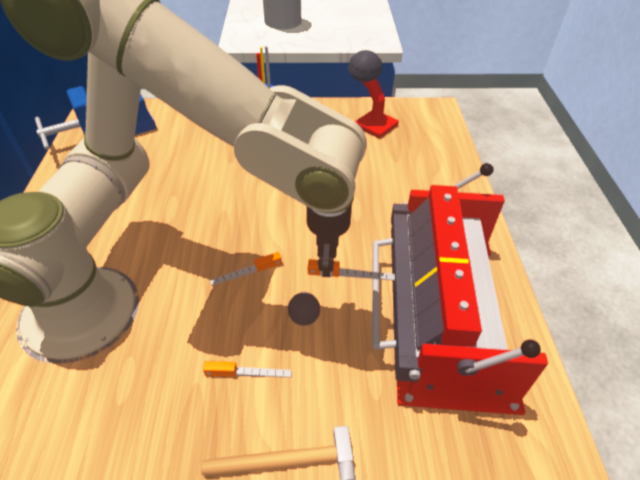

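The side view shows the gauge held level, with its tip at about (394,277) just in front of the apron. The wrist view looks backwards, away from the folder. Next I'll refine the stroke and gauge lines from the side and scene views.

```bash
python3 - <<'E'
from h import *
def tri(rs):
    A=np.zeros((3,3));b=np.zeros(3)
    for o,d in rs:
        d=d/np.linalg.norm(d);M=np.eye(3)-np.outer(d,d);A+=M;b+=M@o
    X=np.linalg.solve(A,b); return X,[np.linalg.norm(np.cross(X-o,d/np.linalg.norm(d))) for o,d in rs]
c=load('side2');s=load('scene2')
th=np.radians(-6.05);u=np.array([np.cos(th),np.sin(th)]);v=np.array([-u[1],u[0]])
E={}
for n,cc in (('side',c),('scene',s)):
    hsv=cv2.cvtColor(cc['pixels'],cv2.COLOR_BGR2HSV); y=cv2.inRange(hsv,(22,130,130),(34,255,255)); k,l,st,ce=cv2.connectedComponentsWithStats(y)
    for i in range(1,k):
        if st[i,4]>20 and 200<ce[i][1]<300 and 200<ce[i][0]<480:
            p=np.argwhere(l==i)[:,::-1].astype(np.float32); r=cv2.fitLine(p,cv2.DIST_L2,0,.01,.01).ravel(); t=(p-r[2:])@r[:2]
            e=[r[2:]+r[:2]*q for q in (t.min(),t.max())]; E[n,i]=(ce[i],e)
            print(n,st[i].tolist(),ce[i].round(1),np.round(e,1).tolist())
            for z in (204,116): print('  z',z,[(lambda X:(X[:2].round(1).tolist(),(X[:2]@v).round(1)))(plane(cc,*q,z)) for q in (*e,ce[i])])
k1=[k for k in E if k[0]=='side'][0];k2=[k for k in E if k[0]=='scene'][0]
X,r=tri([ray(c,*E[k1][0]),ray(s,*E[k2][0])]); print('top centroid',X,r,X[:2]@v)
# gauge leaf in side view
hsv=cv2.cvtColor(c['pixels'],cv2.COLOR_BGR2HSV)
for col in (345,355,365): 
    colr=hsv[262:292,col]; print(col,[(262+i,int(a[1]),int(a[2])) for i,a in enumerate(colr) if a[1]<60])
print(cv2.cvtColor(c['pixels'],cv2.COLOR_BGR2GRAY)[270:284,384:404])
i2=cv2.resize(c['pixels'][235:305,300:440],None,fx=5.7,fy=5.7,interpolation=cv2.INTER_CUBIC); cv2.imwrite('pics/crop2.png',i2)
E
```

```text
side [440, 258, 28, 5, 107] [453.7 259.9] [[439.8999938964844, 259.1000061035156], [467.1000061035156, 260.70001220703125]]
  z 204 [([719.3, -42.7], np.float64(33.4)), ([766.8, -47.2], np.float64(33.9)), ([743.4, -45.0], np.float64(33.6))]
  z 116 [([751.3, 32.8], np.float64(111.8)), ([805.3, 27.6], np.float64(112.3)), ([778.7, 30.1], np.float64(112.1))]
side [415, 268, 22, 18, 81] [425.6 276.5] [[414.79998779296875, 284.70001220703125], [436.20001220703125, 268.29998779296875]]
  z 204 [([665.4, -99.2], np.float64(-28.5)), ([708.7, -63.8], np.float64(11.3)), ([686.8, -81.7], np.float64(-8.8))]
  z 116 [([690.1, -31.5], np.float64(41.4)), ([739.3, 8.8], np.float64(86.7)), ([714.4, -11.5], np.float64(63.8))]
scene [237, 248, 14, 13, 42] [243.5 253.9] [[236.89999389648438, 259.8999938964844], [250.0, 248.0]]
  z 204 [([768.1, -45.6], np.float64(35.6)), ([721.8, -40.9], np.float64(35.4)), ([745.1, -43.3], np.float64(35.5))]
  z 116 [([678.1, -116.8], np.float64(-44.7)), ([624.7, -111.4], np.float64(-44.9)), ([651.5, -114.1], np.float64(-44.8))]
top centroid [743.86290146 -44.11231083 2
[... 842 characters left out ...]
 106 106
  106 106]
 [216 204 173 190 214 218 218 219 217 209 171 108 100 104 107 105 106 106
  107 106]
 [212 202 179 196 213 217 218 220 218 208 171 108  97 105 107 107 106 106
  106 105]
 [190 186 179 191 202 207 212 214 212 203 167 104  94 104 106 107 106 105
  106 106]
 [182 180 174 176 183 189 194 193 186 175 143  96  92 103 107 106 106 106
  106 106]
 [197 194 186 184 186 194 196 186 149 122 102  82  93 103 106 106 106 106
  106 106]
 [207 203 197 195 199 209 209 195 136  86  72  74  93 104 107 105 106 106
  106 106]
 [209 206 201 197 202 212 213 200 144  81  65  73  91 103 105 106 106 106
  106 106]
 [209 206 203 198 201 210 213 203 152  85  64  70  89 103 106 107 106 106
  106 107]]
```

View pics/crop2.png

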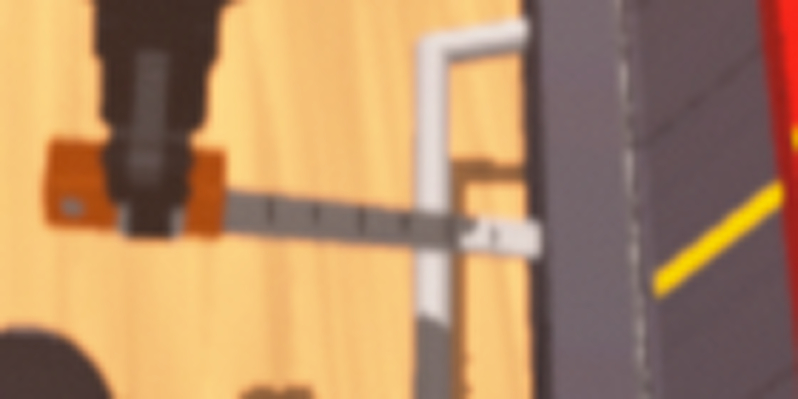

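```bash
python3 - <<'E'
from h import *
c=load('side2');w=load('wrist2')
th=np.radians(-6.05);u=np.array([np.cos(th),np.sin(th)]);v=np.array([-u[1],u[0]])
zb=136.6
t=plane(c,394.2,276.8,zb+2); a=plane(c,345,272,zb+7.3)
for n,X in (('tip',t),('mid',a)): print(n,X.round(1),'lon',(X[:2]@u).round(1),'lat',(X[:2]@v).round(1))
d=t-a;print('yaw',np.degrees(np.arctan2(d[1],d[0])))
b=plane(w,317.5,248,zb+26,1);f=plane(w,318,381,zb+26,1);d=f-b;print('handle',b,f,np.linalg.norm(d),np.degrees(np.arctan2(d[1],d[0])),'lat',b[:2]@v,f[:2]@v)
print('TCP lat',np.array([520.2,-14.4])@v,'lon',np.array([520.2,-14.4])@u)
# nose edge lon
for z in (113,115): 
  p=plane(c,300+633/5.7,235+200/5.7,z); print('nose',p,p[:2]@u,p[:2]@v)
E
```

```text
tip [647.7 -29.4 138.6] lon 647.2 lat 39.0
mid [554.8 -20.6 143.9] lon 553.8 lat 38.0
yaw -5.421594548776029
handle [485.46284114 -11.46023571 162.6       ] [543.23734542 -17.36433584 162.6       ] 58.07539705728207 -5.834922665469644 lat 39.76958524049635 39.98758859733137
TCP lat 40.507362830119746 lon 518.8203480556145
nose [689.30820206   7.48454914 113.        ] 684.6801172213386 80.09340161696912
nose [688.75130507   5.84545929 115.        ] 684.2990759977428 78.40474611643937
```

```bash
python3 -m jog '[{"delta_pos":[19,-7.5,0],"angular":[0,0,-0.003],"fingers":0},{"delta_pos":[19,-7.5,-15],"angular":[0,0,-0.003],"fingers":0},{"delta_pos":[19,-7.5,-24],"angular":[0,0,-0.003],"fingers":0},{"delta_pos":[19,-7.5,-24],"angular":[0,0,-0.003],"fingers":0},{"delta_pos":[19,-7.5,-24],"angular":[0,0,-0.003],"fingers":0}]'
python3 -m jog '[{"delta_pos":[0,0,-0.7],"angular":[0,0,0],"fingers":0},{"delta_pos":[0,0,-0.7],"angular":[0,0,0],"fingers":0}]'
python3 -m jog '[{"delta_pos":[0,0,-0.7],"angular":[0,0,0],"fingers":0},{"delta_pos":[0,0,-0.7],"angular":[0,0,0],"fingers":0}]'
python3 -m jog '[{"delta_pos":[0,0,-0.5],"angular":[0,0,0],"fingers":0},{"delta_pos":[0,0,-0.5],"angular":[0,0,0],"fingers":0}]'
```

```text
time_s: 4.53
eef_pos: [539.3, -22.6, 134.5]
ee_rot: [-0.0, 0.055, 0.998, 0.0]
force: [0.5, -0.1, -1.3]
grip_width: 0.211
grip_force: 98.3
time_s: 4.78
eef_pos: [539.5, -22.8, 133.7]
ee_rot: [0.0, 0.055, 0.998, -0.0]
force: [0.2, -0.1, -1.3]
grip_width: 0.213
grip_force: 98.3
time_s: 5.03
eef_pos: [539.4, -22.8, 132.8]
ee_rot: [-0.0, 0.055, 0.998, 0.0]
force: [-0.5, 0.1, -2.1]
grip_width: 0.207
grip_force: 98.3
time_s: 5.28
eef_pos: [539.5, -22.8, 132.3]
ee_rot: [-0.0, 0.055, 0.998, -0.0]
force: [0.4, -0.1, -2.0]
grip_width: 0.211
grip_force: 98.3
```

```bash
for i in 1; do :; done
python3 -m jog '[{"delta_pos":[0,0,-0.5],"angular":[0,0,0],"fingers":0},{"delta_pos":[0,0,-0.5],"angular":[0,0,0],"fingers":0}]' | egrep 'pos|force:'
python3 -m jog '[{"delta_pos":[0,0,-0.5],"angular":[0,0,0],"fingers":0},{"delta_pos":[0,0,-0.5],"angular":[0,0,0],"fingers":0}]'| egrep 'pos|force:'
python3 -c "
from h import *
cap('side','side3');s=ctrl.sense();print(s['force'],s['wrist_torque'])"
```

```text
eef_pos: [539.5, -22.8, 132.0]
force: [-0.7, -1.2, 0.3]
grip_force: 98.4
eef_pos: [539.5, -22.8, 131.5]
force: [-2.5, 1.1, 1.3]
grip_force: 98.6
[-1.65268861  0.03952458  0.74249058] [-0.05376082  0.02103266  0.03180669]
```

```bash
python3 -m jog '[{"delta_pos":[10,-1.05,0.3],"angular":[0,0,0],"fingers":0},{"delta_pos":[10,-1.05,0.3],"angular":[0,0,0],"fingers":0}]' | egrep 'pos|force:'
python3 - <<'E'
from h import *
c=cap('side','side4'); cv2.imwrite('pics/crop4.png',cv2.resize(c['pixels'][235:305,320:460],None,fx=5.7,fy=5.7,interpolation=cv2.INTER_CUBIC))
E
```

```text
eef_pos: [550.5, -24.0, 131.7]
force: [0.5, 0.2, 0.5]
grip_force: 98.5
```

View pics/crop4.png

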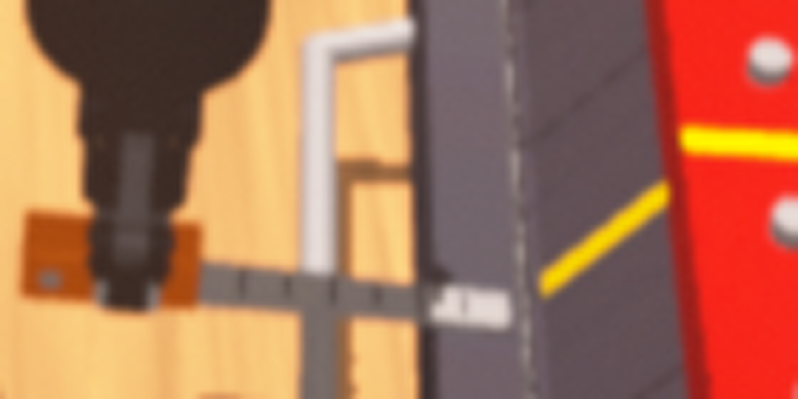

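The crop shows the tip at about (510,309), in line with the stroke foot extended to the nose edge at about (520,305).

```bash
python3 - <<'E'
from h import *
c=load('side4');th=np.radians(-6.05);u=np.array([np.cos(th),np.sin(th)]);v=np.array([-u[1],u[0]])
t=plane(c,320+510/5.7,235+309/5.7,111.5);print('tip',t,t[:2]@u,t[:2]@v)
print('TCP',np.array([550.5,-24])@u,np.array([550.5,-24])@v)
for z in (122,124,126):
    p=plane(c,320+543/5.7,235+286/5.7,z); print('foot',z,p,p[:2]@u,p[:2]@v)
a=plane(c,320+215/5.7,235+284/5.7,118.5);d=t-a;print(np.degrees(np.arctan2(d[1],d[0])))
E
```

```text
tip [679.3985243  -38.67721694 111.5       ] 679.6909130993855 33.14429935337476
TCP 549.9633906485514 34.15434008070993
foot 122 [689.14988732 -37.18067557 122.        ] 689.2302340073807 35.660263092589204
foot 124 [688.58652995 -38.71715399 124.        ] 688.8319535222093 34.072966611153355
foot 126 [688.02317258 -40.25363241 126.        ] 688.4336730370379 32.48567012971736
-3.9054557595644868
```

```bash
python3 -m jog '[{"delta_pos":[12,-1.25,0],"angular":[0,0,0],"fingers":0},{"delta_pos":[24,-2.5,0],"angular":[0,0,0],"fingers":0},{"delta_pos":[36,-3.8,0],"angular":[0,0,0],"fingers":0},{"delta_pos":[36,-3.8,0],"angular":[0,0,0],"fingers":0},{"delta_pos":[36,-3.8,0],"angular":[0,0,0],"fingers":0}]'
python3 -m jog '[{"delta_pos":[2,-0.2,0],"angular":[0,0,0],"fingers":0},{"delta_pos":[4,-0.4,0],"angular":[0,0,0],"fingers":0},{"delta_pos":[4,-0.4,0],"angular":[0,0,0],"fingers":0}]' | egrep 'pos|force:'
python3 -c "
from h import *
s=ctrl.sense();print(s['force'],s['wrist_torque'])"
```

```text
time_s: 6.75
eef_pos: [585.5, -27.7, 131.8]
ee_rot: [0.0, 0.055, 0.998, -0.0]
force: [1.6, 0.6, 2.4]
grip_width: 0.213
grip_force: 98.7
eef_pos: [589.4, -28.0, 131.8]
force: [-2.7, 1.3, 3.6]
grip_force: 98.9
[-2.68655621  1.32152649  3.59540899] [0.08208331 0.25704501 0.01440715]
```

```bash
python3 -m jog '[{"delta_pos":[1.5,-0.15,0.3],"angular":[0,0,0],"fingers":0},{"delta_pos":[3,-0.3,0.3],"angular":[0,0,0],"fingers":0},{"delta_pos":[3,-0.3,0.3],"angular":[0,0,0],"fingers":0}]' | egrep 'pos|force:'
python3 -m jog '[{"delta_pos":[1.5,-0.15,0],"angular":[0,0,0],"fingers":0},{"delta_pos":[3,-0.3,0],"angular":[0,0,0],"fingers":0},{"delta_pos":[3,-0.3,0],"angular":[0,0,0],"fingers":0}]' | egrep 'pos|force:'
```

```text
eef_pos: [592.7, -28.3, 131.9]
force: [-0.6, -0.6, 2.5]
grip_force: 98.8
eef_pos: [595.7, -28.7, 131.9]
force: [-1.2, 0.4, 0.7]
grip_force: 98.7
```

```bash
python3 -m jog '[{"delta_pos":[1,-0.1,0],"angular":[0,0,0],"fingers":0},{"delta_pos":[2,-0.2,0],"angular":[0,0,0],"fingers":0},{"delta_pos":[2,-0.2,0],"angular":[0,0,0],"fingers":0}]' | egrep 'pos|force:'
python3 -m jog '[{"delta_pos":[1,-0.1,0],"angular":[0,0,0],"fingers":0},{"delta_pos":[2,-0.2,0],"angular":[0,0,0],"fingers":0},{"delta_pos":[2,-0.2,0],"angular":[0,0,0],"fingers":0}]' | egrep 'pos|force:'
```

```text
eef_pos: [597.6, -28.9, 132.0]
force: [-1.8, 0.5, 1.2]
grip_force: 98.7
eef_pos: [599.6, -29.1, 132.0]
force: [-0.1, -0.1, 1.2]
grip_force: 98.7
```

```bash
python3 -m jog '[{"delta_pos":[1,-0.1,0],"angular":[0,0,0],"fingers":0},{"delta_pos":[2,-0.2,0],"angular":[0,0,0],"fingers":0},{"delta_pos":[2,-0.2,0],"angular":[0,0,0],"fingers":0}]' | egrep 'pos|force:'
python3 -m jog '[{"delta_pos":[1,-0.1,0],"angular":[0,0,0],"fingers":0},{"delta_pos":[1,-0.1,0],"angular":[0,0,0],"fingers":0}]' | egrep 'pos|force:'
```

```text
eef_pos: [601.6, -29.2, 132.0]
force: [-0.3, 0.2, 1.0]
grip_force: 98.7
eef_pos: [602.5, -29.3, 132.0]
force: [-2.5, 0.0, 1.6]
grip_force: 98.7
```

```bash
python3 -m jog '[{"delta_pos":[1,-0.1,0],"angular":[0,0,0],"fingers":0},{"delta_pos":[1,-0.1,0],"angular":[0,0,0],"fingers":0}]' | egrep 'pos|force:'
```

```text
eef_pos: [603.2, -29.3, 132.0]
force: [-5.2, 0.8, 3.3]
grip_force: 98.8
```

```bash
python3 -m jog '[{"delta_pos":[0.7,-0.07,0],"angular":[0,0,0],"fingers":0},{"delta_pos":[0.7,-0.07,0],"angular":[0,0,0],"fingers":0},{"delta_pos":[0.7,-0.07,0],"angular":[0,0,0],"fingers":0}]' | egrep 'pos|force:'
python3 - <<'E'
from h import *
for i in range(4):
    c=cap('side','side9'); s=ctrl.sense(); print(s['force'].round(1),s['wrist_torque'].round(2),s['eef_pos'].round(2),s['ee_rot'].round(4))
E
```

```text
eef_pos: [603.6, -29.4, 132.0]
force: [-7.1, 0.5, 4.3]
grip_force: 98.9
[-7.   0.4  3.8] [0.16 0.96 0.04] [603.63 -29.43 131.97] [-9.000e-04  5.490e-02  9.985e-01  1.000e-04]
[-6.4  0.8  4.7] [-0.01  0.9   0.01] [603.61 -29.39 131.97] [-9.000e-04  5.480e-02  9.985e-01  1.000e-04]
[-6.8 -0.5  4.2] [ 0.11  0.9  -0.02] [603.63 -29.38 131.98] [-9.000e-04  5.480e-02  9.985e-01  1.000e-04]
[-6.9  0.3  5. ] [ 0.15  0.91 -0.01] [603.62 -29.39 131.96] [-9.000e-04  5.480e-02  9.985e-01  1.000e-04]
```

```bash
python3 -m jog '[{"delta_pos":[0.9,-0.1,0],"angular":[0,0,0],"fingers":0},{"delta_pos":[0.9,-0.1,0],"angular":[0,0,0],"fingers":0},{"delta_pos":[0.9,-0.1,0],"angular":[0,0,0],"fingers":0},{"delta_pos":[0.9,-0.1,0],"angular":[0,0,0],"fingers":0}]' | egrep 'pos|force:'
python3 - <<'E'
from h import *
for i in range(5):
    c=cap('side','side9'); s=ctrl.sense(); print(s['time_s'],s['force'].round(1),s['wrist_torque'].round(2),s['eef_pos'].round(2),s['ee_rot'].round(4))
cv2.imwrite('pics/crop9.png',cv2.resize(c['pixels'][235:305,330:470],None,fx=5.7,fy=5.7,interpolation=cv2.INTER_CUBIC))
E
```

```text
eef_pos: [604.1, -29.5, 132.0]
force: [-10.0, 0.6, 5.5]
grip_force: 99.1
10.625 [-9.9  0.5  5.5] [ 0.15  1.28 -0.  ] [604.15 -29.4  131.97] [-1.500e-03  5.480e-02  9.985e-01  1.000e-04]
10.675 [-10.8   1.7   4.7] [ 0.1   1.28 -0.  ] [604.14 -29.43 131.99] [-1.400e-03  5.480e-02  9.985e-01  1.000e-04]
10.725 [-9.5 -0.1  6.1] [ 0.08  1.26 -0.04] [604.15 -29.44 131.99] [-1.400e-03  5.480e-02  9.985e-01  1.000e-04]
10.775 [-9.3  0.7  5.5] [ 0.13  1.25 -0.03] [604.15 -29.43 132.  ] [-1.400e-03  5.480e-02  9.985e-01  1.000e-04]
10.825 [-8.9  0.7  6.3] [ 0.12  1.29 -0.03] [604.14 -29.42 131.96] [-1.500e-03  5.480e-02  9.985e-01  1.000e-04]
```

View pics/crop9.png

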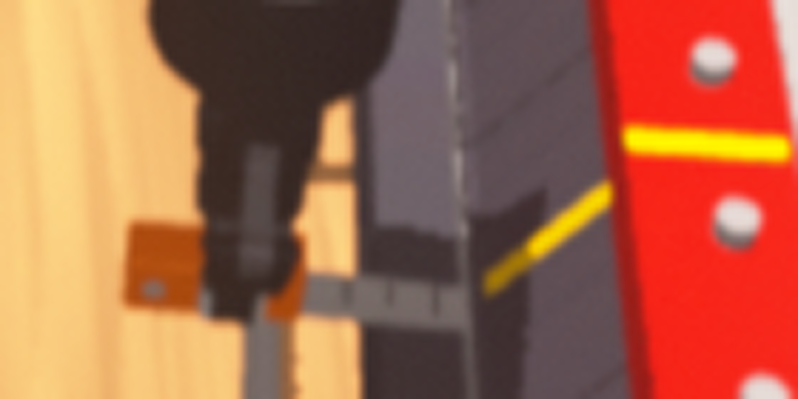

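The crop shows the leaf under the nose at the foot of the stroke. The push is steady at about 9.7 N and the gauge is level, so I'm handing in.

```bash
python3 -c "
from rig import ctrl
print(ctrl.finish_job())"
```

```text
the job is handed in; nothing more can be done
None
```

I handed the job in with the gauge gripped by its handle, held still and level at the chalk stroke, and snug under the beam at a push of about 10 N; the tip is about 49 mm in, so the gap is roughly 5.2 mm, and no other tools were touched.

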